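# Stroke and hold a freshly bled brake lever on its test stand

### The job

The brake lever on the test stand has just been bled: without gripping anything, push its blade from the front with the outside of the fingers until it comes up firm, short of the bar, and after a moment let it spring right back out. Then push it in firmly again the same way and finish still holding it there, without straining it. Touch only the lever, and leave the bottle, tin, screwdriver and hose clip where they are.

Things in the scene. Friction and masses are not known exactly. Their poses are not given: they have to be found in the camera images.
- stand: Fixed lever test stand: grey steel base plate 160 mm (x) by 350 mm (y -200 to 150), 12 mm thick; a dark pillar 40 x 50 mm near its -y end (170 mm high) clamps the horizontal bar. Origin on the worktop, under the bar axis; z up. Its -x side is the front, where the lever is. In front of the bar nothing rises above the plate but the lever, its pivot and the cylinder.
- bar: Horizontal steel bar 22 mm thick along the stand's y, axis 150 mm above the worktop over x = 0, from y = -195 to 142 mm, with a black rubber grip 32 mm thick (collars 42 mm) from y = 8 to 142 mm. Same origin and axes as the stand. Not to be touched.
- cylinder: Aluminium master cylinder and bar clamp at the lever's pivot end, with a square fluid reservoir with a black lid above. It fills x -60 to 20 mm, y -145 to -35 mm, z 130 to 208 mm in the stand's frame. Same origin and axes as the stand. Not to be touched.
- lever_hinge (a point): The lever's pivot, on the vertical pivot axis at the lever's mid height (150 mm above the worktop), at x = -35, y = -50 mm in the stand's frame. Axes as the stand's. At rest the blade's y axis is turned 0.15 rad (anticlockwise from above) from the stand's y.
- lever_pad (a point): Where to push: mid front face of the dark metal blade, 46 mm outward and 120 mm along the blade from the pivot axis. Moves with the lever. Axes: -x outward normal of that face, y along the blade to the ball end, z up. Blade straight from 80 mm on the pivot side to 35 mm on the other; 14 mm high, 12 mm thick. While touching it keep the centre between the gripper's pads in front (x negative here).
- lever_ball (a point): Centre of the ball, 18 mm across, at the free end of the lever; it stands out 3 mm from the front face. At rest about 100 mm in front of the bar axis, pressed in about 50 mm: a gap of about 25 mm to the grip remains.
- grip_mid (a point): Middle of the rubber grip, on the bar axis, 150 mm above the worktop; axes as the stand's.
- lever (a joint): Angle of the lever, rad: 0 = out at rest, grows as it is pushed to the bar, about the stand's -z. Comes up firm at 0.30 and then gives hardly more (0.01 at most); lever_pad has then moved about 38 mm, roughly along the stand's +x. Sprung: at lever_pad about 2 N start it, 4 N bring it to 0.30; a firm push is 8 to 15 N, over 40 N strains it.
- amber_bottle: Loose amber glass bottle, 68 mm wide, 170 mm tall, standing on the worktop past the lever's ball end, its side at least 80 mm clear of the ball. Origin: centre of its underside. Leave it.
- fluid_tin: Loose aluminium fluid tin with a blue band and white cap, 73 mm wide, 122 mm tall, beyond the stand's pillar end. Origin: centre of its underside. Leave it.
- screwdriver: Loose screwdriver lying on the worktop in front of the stand, about 200 mm long, 26 mm high. Origin: underside, middle; x along the tool. Leave it.
- hose_clip: Loose steel hose clip, a ring 44 mm wide and 12 mm high, lying on the base plate of the stand, below the grip. Origin: centre of its underside. Leave it.

How it is judged (in metres and radians):
On the way, in this order (a step that is already met when the one before it is completed fails the run):
1. the fingers push the lever in until it is firm (lever at least 0.285 rad, push over 5.5 N) and keep it there 0.3 s (value of joint lever above 0.285 rad and contact force between the fingers and lever above 5.5 N), for 0.3 s.
2. the lever is let right back out (under 0.03 rad) (value of joint lever below 0.03 rad), for 0.2 s.
At the end, for the whole second after the job is handed in: the lever is in at its firm point for the second time (at least 0.285 rad), held still by the fingers pushing its front face with more than 5.5 N, and the four loose things lie within 15 mm of where they were (all of step 1 and x of the grasp point in the frame of lever_pad below 0 m and velocity of joint lever between -0.1 and 0.1 rad/s and distance of each of amber_bottle, fluid_tin, screwdriver, hose_clip from where it was at the start of the episode below 0.015 m); the arm keeps its last pose, push and grip.
It fails at once if the lever is gripped or straddled: the fingers press it while the point between the pads is not in front of its front face (contact force between the fingers and lever above 1.5 N and x of the grasp point in the frame of lever_pad above 0 m).
It fails at once if the lever is strained (over 45 N) (contact force between the fingers and lever above 45 N).
It fails at once if the robot pushes on the bar, its grip or the master cylinder (over 3 N) (contact force between any of the fingers, the arm and bar above 3 N or contact force between any of the fingers, the arm and cylinder above 3 N).
It fails at once if a loose thing is lifted, knocked over or pushed away (over 15 mm) (distance of any of amber_bottle, fluid_tin, screwdriver, hose_clip from where it was at the start of the episode above 0.015 m).
It also fails if it takes over 48 s, if anything falls off the work surface, if the arm or the gripper's body presses on something with over 40 N, if the wrist force passes 120 N, or if a joint passes its speed limit or range.

### The arm

A 7-joint arm with a two-finger parallel gripper is mounted at the origin on the work surface. World frame = base frame: x ahead of the robot, y to its left, z up, the work surface at z = 0. Lengths are in m, angles in degrees, forces in N, time in s.
With the tool pointing down it reaches from about 0.425 to 0.875 m from the base axis. Payload 4.7 kg.
Tool frame: the origin (TCP) lies at the centre of the arm's flange, where the gripper is bolted on; the fingertips stand 182 mm ahead of it and the grasp point (between the pads) lies 164 mm ahead of it; z points along the fingers, y is the line along which they close (so a half turn about z gives the same grasp; the last joint's range is limited). The gripper opens to 87 mm and grips with 3 to 60 N. Pads are 19 mm wide; open, the fingers measure 117 mm over their backs; the gripper's body (75 mm by 190 mm) begins 51 mm behind the grasp point.
Start: joints at [-68.864, 18.392, -4.016, 83.108, 1.295, 78.541, -3.26], TCP at [0.226, 0.61, 0.405] pointing down, gripper open.
Joint ranges: [-163.93, 163.93], [-17.29, 119.83], [-79.2, 71.16], [3.27, 140.29], [-89.18, 269.18], [5.43, 117.66], [-154.24, 154.24]. Speed limits (degrees/s): [147.25, 147.25, 180, 180, 180, 180, 180].

### API

Orientations are given as [roll, pitch, yaw] about the fixed x, y, z axes, in that order (R = Rz(yaw) Ry(pitch) Rx(roll)).
In Python, from cell import env gives the robot as it stands. The module is installed in compiled form; this text tells all that it offers.
- The arm moves only by the tool step_arm, never from a script. Its argument "steps" is one flat list of numbers, 5 for each row, row after row: the opening, from 0 (shut) to 1 (fully open), then the shift along the tool's x, y, z in mm, then the turn about the tool's z in degrees. In form: [grip, dx, dy, dz, roll, grip, dx, dy, dz, roll, ...]. A call has 1 to 12 rows; each row shifts and turns the commanded pose from where the row before left it, along the tool's axes as they then stand; what a row does not reach is not made up. A row lasts 1/8 s, in which the tool goes at most 62.5 mm and 10.7 degrees, less where a joint would pass 70% of its speed; a pose out of reach is approached as far as the arm can. A call with a gripper value outside its range is refused whole. The fingers move at their own pace and stop on an object; "grip_force" is the grip in N (left out, the last holds). Time passes only in rows, so rows that do not move let the fingers close. It gives the time, the measured TCP pose, the force, the opening and the grip force at its end, in the units of the state.
- env.get_obs(): the state, without advancing time (a new reading comes with each control period).
- env.read_camera(name): name is "side" or "top"; returns a dict with "image" (400x640x3 uint8, red, green, blue), "camera_matrix" (3x3 intrinsics, pixels), "R" (3x3) and "t" (3): a world point X has camera coordinates R X + t. Camera axes: x right, y down, z forward; pixel columns grow to the right and rows downward; lengths in m; the calibration is good to about 2 mm. A picture is of the moment at which its call begins. There is no depth.
- env.sign_off(): hands the job in; it is judged then, once.
The state is a dict: "time_s": time; "qpos": joint angles; "joint_velocities": joint speeds; "effort": joint torques, N m; "tool_pos": TCP position; "tool_rot": TCP orientation; "force": force on the tool from outside, world axes, zero at the start; "wrist_torque": the same for the moment, N m; "grip_width": finger opening in m; "grasp_force": force on a finger pad.
Only numpy, scipy, OpenCV 4.12 (cv2) and the standard library are available. Lean on these libraries where they do the work, as an engineer would, in place of code of your own. Each camera call takes 0.05 s, during which the arm holds its last target. There are 200 camera calls.

## Working session

There is one attempt and no reset: what is moved stays moved. The work goes in short steps, Python scripts to look and compute and a tool call to move; the robot and the scene stay as the last step left them, time stands still between calls to the robot, and variables do not carry over. Pictures are saved under pics/ and viewed, at most 10 in all, crops included, and the job is handed in when it is done.

Besides the shell and the picture viewer there is one more tool, called after "Emit:" by a JSON object that holds its "api" and its "payload". step_arm: Moves the arm, as the interface text tells. Its arguments: {"type":"object","properties":{"steps":{"type":"array","items":{"type":"number"}},"grip_force":{"type":"number"}},"required":["steps"]}

```bash
mkdir -p pics
python3 - <<'E'
from cell import env
import cv2
o=env.get_obs()
for k,v in o.items(): print(k,v)
for n in("side","top"):
    c=env.read_camera(n); cv2.imwrite(f"pics/{n}0.png",c["image"][:,:,::-1]); print(n,c["camera_matrix"],c["R"],c["t"])
E
```

```text
time_s 0.0
qpos [-68.86524452  18.43836019  -4.01517115  83.17499039   1.29650565
  78.53894213  -3.26027644]
joint_velocities [ 0.01018405  0.09143316  0.03073562 -0.07623953  0.02297055  0.10923263
  0.05443199]
effort [ 2.67352370e-04 -4.91300690e+01 -4.04286291e-01 -3.12524450e+01
 -6.39817631e-02  4.40561422e-02  1.80157290e-04]
tool_pos [0.2257622  0.60931801 0.40366829]
tool_rot [-1.79893030e+02  7.26002747e-03  1.59674685e+02]
force [-0.55387238  0.43862612 -0.83485382]
wrist_torque [-0.01281672  0.00839328  0.02876266]
grasp_force 0.0
grip_width 0.08665469224706968
side [[498.30737052   0.         323.41695375]
 [  0.         498.30737052 198.67250064]
 [  0.           0.           1.        ]] [[-0.98906009 -0.14749386  0.00238852]
 [-0.07455393  0.48583883 -0.87086299]
 [ 0.12728651 -0.86151389 -0.49152004]] [0.57727995 0.15651607 0.99708363]
top [[416.55554175   0.         311.34292086]
 [  0.         416.55554175 192.24764821]
 [  0.           0.           1.        ]] [[ 0.00492489 -0.99987923  0.01473986]
 [-0.98688571 -0.0072381  -0.16125818]
 [ 0.1613454  -0.01375238 -0.98680218]] [-0.02502667  0.57908843  1.05237254]
```

View pics/side0.png

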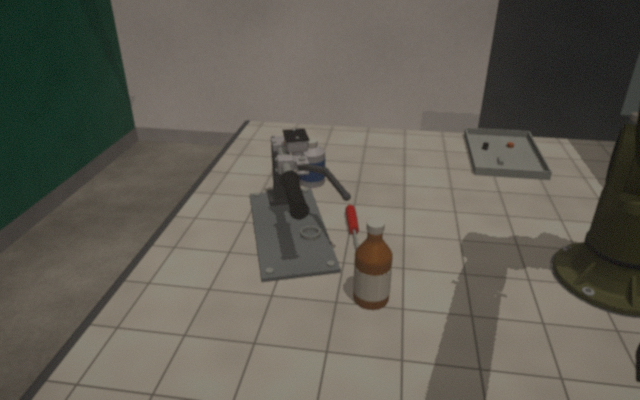

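View pics/top0.png

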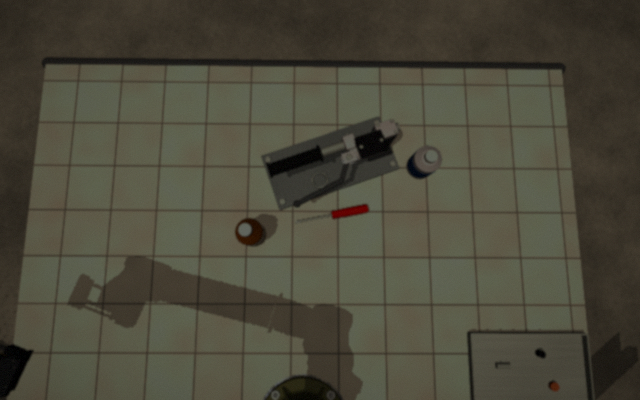

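The top view shows the plate with corners near (263,156), (380,118), (399,167), (282,209). The lever's ball is near (297,204), the bottle at (250,232) and the screwdriver at (335,213). The side view shows the grip at (293,195) and the ball at (347,196). Next I'll zoom in.

Run:
```python
import cv2,numpy as np
t=cv2.imread("pics/top0.png")[105:245,225:445]; s=cv2.imread("pics/side0.png")[115:315,235:405]
t=np.clip(t.astype(float)*1.8,0,255).astype('uint8')
cv2.imwrite("pics/tc.png",cv2.resize(t,None,fx=3.6,fy=3.6,interpolation=cv2.INTER_CUBIC))
cv2.imwrite("pics/sc.png",cv2.resize(s,None,fx=3,fy=3,interpolation=cv2.INTER_CUBIC))
```

```text
(no output)
```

View pics/tc.png

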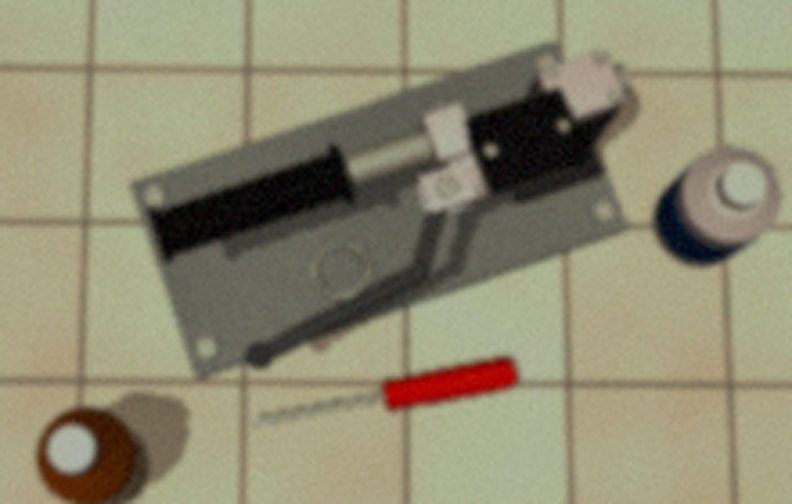

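View pics/sc.png

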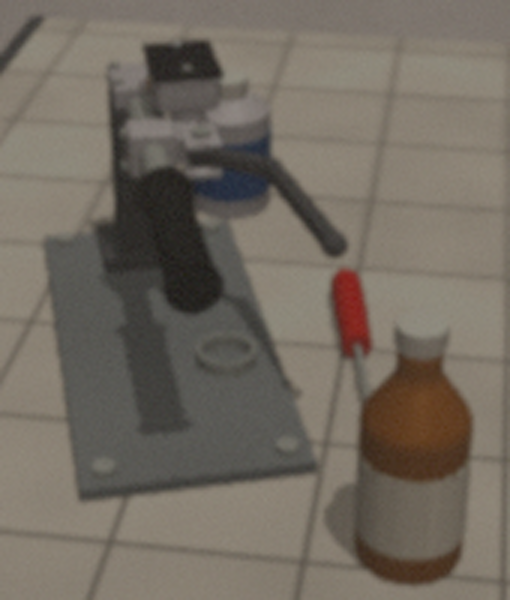

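The crops show (crop pixels) the ball at (259,355) in the top view and (337,243) in the side view. In the top view the grip runs from (163,232) to (343,172), the pivot is at (447,186), and the plate corners are (133,184), (628,225) and (198,378).

```bash
cat > h.py <<'E'
import numpy as np
from cell import env
def ray(c,p):
    d=np.linalg.inv(c["camera_matrix"])@[p[0],p[1],1.]
    return -c["R"].T@c["t"],c["R"].T@d
def onz(c,p,z):
    o,d=ray(c,p);return o+d*(z-o[2])/d[2]
def tri(a,b):
    (o1,d1),(o2,d2)=a,b
    s=np.linalg.lstsq(np.c_[d1,-d2],o2-o1,rcond=None)[0]
    p,q=o1+d1*s[0],o2+d2*s[1];return (p+q)/2,np.linalg.norm(p-q)
E
python3 - <<'E'
from h import *
T=env.read_camera("top");S=env.read_camera("side")
t=lambda x,y:np.array([x/3.6+225-.36,y/3.6+105-.36]); s=lambda x,y:np.array([x/3+235-.33,y/3+115-.33])
np.set_printoptions(precision=4,suppress=True)
print("ball",tri(ray(T,t(259,355)),ray(S,s(337,243))),onz(T,t(259,355),.15))
g1,g2=onz(T,t(163,232),.155),onz(T,t(343,172),.155)
print("grip",g1,g2,np.linalg.norm(g1-g2))
P={}
for k,p,xy in(("a",(133,184),(80,150)),("c",(628,225),(-80,-200)),("d",(198,378),(-80,150))):
    P[k]=onz(T,t(*p),.012);print(k,P[k])
print(np.linalg.norm(P['a']-P['d']),np.linalg.norm(P['c']-P['d']))
print("pivot",onz(T,t(447,186),.165),onz(T,t(447,186),.16))
v=(P['d']-P['c'])[:2];print("yaw from plate",np.degrees(np.arctan2(-v[0],v[1])))
w=(g1-g2)[:2];print("yaw grip",np.degrees(np.arctan2(-w[0],w[1])))
print("front pts",[onz(T,t(*q),.157) for q in((300,340),(400,295))])
c=onz(T,t(85,455),.085);print("bottle",c)
E
```

```text
ball (array([0.5354, 0.0149, 0.1491]), np.float64(0.0008300490614690604)) [0.5357 0.0149 0.15  ]
grip [0.6171 0.0795 0.155 ] [ 0.6593 -0.0402  0.155 ] 0.1269617703836684
a [0.686  0.1159 0.012 ]
c [ 0.657  -0.2639  0.012 ]
d [0.5367 0.0635 0.012 ]
0.15823884810119698 0.34882844774526367
pivot [ 0.6477 -0.109   0.165 ] [ 0.6489 -0.1095  0.16  ]
yaw from plate 20.17330760929052
yaw grip 19.391364850949426
front pts [array([ 0.5448, -0.0121,  0.157 ]), array([ 0.5754, -0.078 ,  0.157 ])]
bottle [0.4735 0.1366 0.085 ]
```

Two independent estimates agree: stand yaw about 20°, pivot at (0.648, -0.110) and pad at (0.550, -0.026, 0.15). I'll push with the back of the shut fingers, with tool y along the stand's x. First I'll shut the gripper and transit above everything.

Emit:
{"api": "step_arm", "payload": {"steps": [0, -34, -20, 0, 0, 0, -34, -20, 0, 0, 0, -34, -20, 0, 0, 0, -34, -20, 0, 0, 0, -34, -20, 0, 0, 0, -34, -20, 0, 0, 0, -34, -20, 0, 0, 0, -34, -20, 0, 0, 0, -34, -20, 0, 0, 0, -34, -20, 0, 0, 0, 0, 0, 0, 0], "grip_force": 40}}

```text
time_s: 1.58
tool_pos: [0.4775, 0.3002, 0.4048]
tool_rot: [-179.9, 0.1, 159.3]
force: [-0.1, 0.7, 0.4]
grip_width: 0.0004
grasp_force: 0.0
```

Emit:
{"api": "step_arm", "payload": {"steps": [0, -15, -35, 0, 0, 0, -16, -35, 0, 0, 0, -15, -35, 0, 0, 0, -16, -35, 0, 0, 0, -16, -36, 0, 0, 0, -15, -35, 0, 0, 0, -16, -35, 0, 0, 0, -16, -36, 0, 0, 0, -16, -36, 0, 0, 0, 0, 0, 0, 10, 0, 0, 0, 0, 10, 0, 0, 0, 0, 10]}}

```text
time_s: 3.08
tool_pos: [0.4969, -0.0422, 0.4047]
tool_rot: [180.0, -0.0, 129.4]
force: [0.8, -0.1, 0.1]
grip_width: 0.0003
grasp_force: 0.0
```

Emit:
{"api": "step_arm", "payload": {"steps": [0, 0, 0, 0, 10, 0, 0, 0, 0, 10, 0, 0, 0, 0, 0, 0, 0, 0, 0, 0]}}

```text
time_s: 3.58
tool_pos: [0.4969, -0.0428, 0.4047]
tool_rot: [180.0, -0.0, 109.9]
force: [-0.8, 0.4, -0.6]
grip_width: 0.0006
grasp_force: 0.0
```

Emit:
{"api": "step_arm", "payload": {"steps": [0, 0, 0, 25, 0, 0, 0, 0, 25, 0, 0, 0, 0, 25, 0, 0, 0, 0, 13, 0, 0, 0, 0, 0, 0, 0, 0, 0, 0, 0]}}

```text
time_s: 4.32
tool_pos: [0.4974, -0.0433, 0.3177]
tool_rot: [179.9, 0.0, 109.7]
force: [1.2, -0.2, 0.3]
grip_width: 0.0006
grasp_force: 0.0
```

Run:
```python
from h import *
import cv2
a=env.read_camera("top")["image"][105:245,225:445,::-1];b=env.read_camera("side")["image"][65:265,235:435,::-1]
a=cv2.resize(np.clip(a*1.8,0,255).astype('uint8'),(440,280));b=cv2.resize(b,(360,360))
o=np.zeros((360,800,3),'uint8');o[:280,:440]=a;o[:,440:]=b;cv2.imwrite("pics/d.png",o)
```

```text
(no output)
```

View pics/d.png

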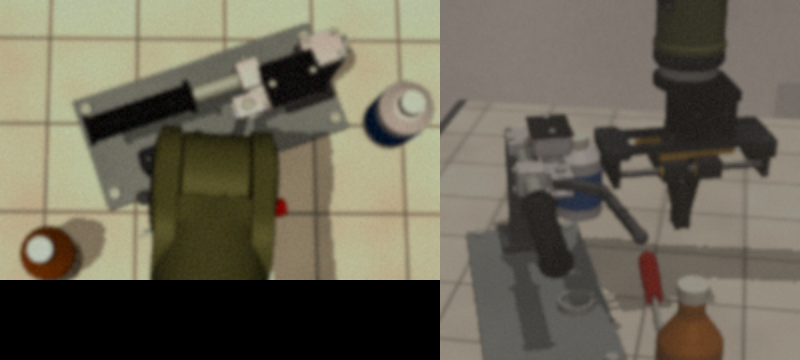

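The picture shows the shut fingers (around (680,215)) in front of the blade and clear of it, with the gripper body above the bar. I'll push along tool +y.

Emit:
{"api": "step_arm", "payload": {"steps": [0, 0, 12, 0, 0, 0, 0, 12, 0, 0, 0, 0, 6, 0, 0, 0, 0, 4, 0, 0, 0, 0, 4, 0, 0, 0, 0, 4, 0, 0, 0, 0, 4, 0, 0, 0, 0, 4, 0, 0, 0, 0, 0, 0, 0, 0, 0, 0, 0, 0]}}

```text
time_s: 5.68
tool_pos: [0.5436, -0.0264, 0.3166]
tool_rot: [-179.9, -0.0, 109.7]
force: [-2.6, 0.5, 1.6]
grip_width: 0.0009
grasp_force: 1.3
```

Emit:
{"api": "step_arm", "payload": {"steps": [0, 0, 4, 0, 0, 0, 0, 4, 0, 0, 0, 0, 4, 0, 0, 0, 0, 4, 0, 0, 0, 0, 2, 0, 0, 0, 0, 0, 0, 0]}}

```text
time_s: 6.42
tool_pos: [0.5608, -0.0196, 0.3164]
tool_rot: [-179.9, -0.1, 109.7]
force: [-5.6, 2.2, 0.9]
grip_width: 0.0005
grasp_force: 2.7
```

Emit:
{"api": "step_arm", "payload": {"steps": [0, 0, 2, 0, 0, 0, 0, 2, 0, 0, 0, 0, 0, 0, 0]}}

```text
time_s: 6.8
tool_pos: [0.5643, -0.0182, 0.3164]
tool_rot: [-179.9, -0.1, 109.7]
force: [-6.4, 3.2, 2.0]
grip_width: 0.0003
grasp_force: 3.0
```

Emit:
{"api": "step_arm", "payload": {"steps": [0, 0, 2, 0, 0, 0, 0, 0, 0, 0]}}

```text
time_s: 7.05
tool_pos: [0.5661, -0.0173, 0.3163]
tool_rot: [-179.9, -0.1, 109.7]
force: [-8.0, 2.1, 2.6]
grip_width: 0.0005
grasp_force: 3.3
```

Emit:
{"api": "step_arm", "payload": {"steps": [0, 0, 2, 0, 0, 0, 0, 0, 0, 0]}}

```text
time_s: 7.3
tool_pos: [0.5678, -0.0164, 0.3163]
tool_rot: [-179.8, -0.2, 109.7]
force: [-8.5, 3.8, 3.2]
grip_width: 0.0003
grasp_force: 3.5
```

Emit:
{"api": "step_arm", "payload": {"steps": [0, 0, 2, 0, 0, 0, 0, 0, 0, 0]}}

```text
time_s: 7.55
tool_pos: [0.5697, -0.0156, 0.3162]
tool_rot: [-179.8, -0.2, 109.7]
force: [-8.0, 3.4, 3.1]
grip_width: 0.0003
grasp_force: 3.7
```

Run:
```python
from h import *
import cv2
c=env.read_camera("side");b=c["image"][95:255,255:415,::-1]
cv2.imwrite("pics/e.png",cv2.resize(b,(600,600),interpolation=cv2.INTER_CUBIC))
o=env.get_obs();print(o["force"],o["wrist_torque"],o["tool_pos"])
```

```text
[-8.02898967  2.94743853  2.68490324] [ 0.65924445  1.68337129 -0.01927918] [ 0.56961461 -0.01562281  0.31622456]
```

View pics/e.png

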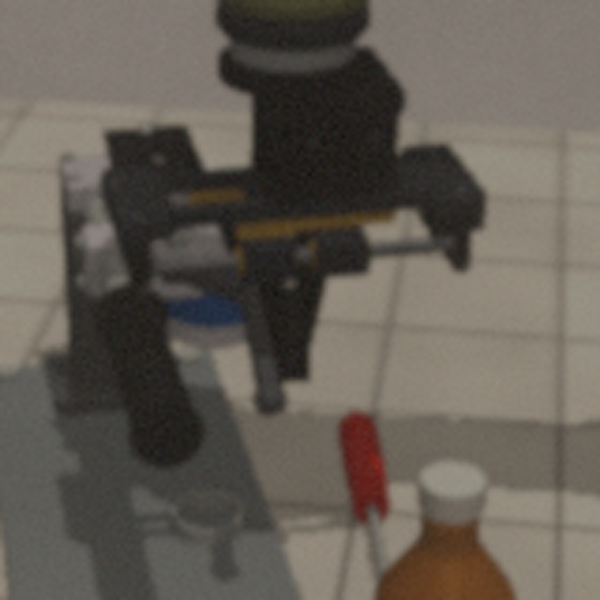

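The lever is well in, with the ball at about (327,202) in the full image, and there's still a gap to the grip. I'll work out the angle.

```bash
cat >> h.py <<'E'
def ang(px):
    c=env.read_camera("side"); p=onz(c,px,.15)[:2]; h=np.array([.6475,-.1097])
    b0=onz(c,(348.0,195.7),.15)[:2]
    f=lambda v:np.arctan2(v[1],v[0])
    return p,f(b0-h)-f(p-h)
E
python3 -c "
from h import *
print(ang((326.7-.4,201.7-.4)))"
```

```text
(array([0.57173887, 0.04484509]), np.float64(0.2817825741003954))
```

Emit:
{"api": "step_arm", "payload": {"steps": [0, 0, 1, 0, 0, 0, 0, 1, 0, 0, 0, 0, 0, 0, 0]}}

```text
time_s: 8.02
tool_pos: [0.5714, -0.0146, 0.3162]
tool_rot: [-179.8, -0.2, 109.8]
force: [-9.4, 2.9, 3.3]
grip_width: 0.0005
grasp_force: 4.0
```

Emit:
{"api": "step_arm", "payload": {"steps": [0, 0, 1, 0, 0, 0, 0, 0, 0, 0]}}

```text
time_s: 8.28
tool_pos: [0.5723, -0.0142, 0.3161]
tool_rot: [-179.8, -0.2, 109.8]
force: [-8.8, 4.4, 2.6]
grip_width: 0.0005
grasp_force: 4.0
```

Emit:
{"api": "step_arm", "payload": {"steps": [0, 0, 1, 0, 0, 0, 0, 0, 0, 0]}}

```text
time_s: 8.52
tool_pos: [0.5732, -0.0138, 0.3161]
tool_rot: [-179.8, -0.2, 109.8]
force: [-8.8, 3.8, 3.1]
grip_width: 0.0003
grasp_force: 4.1
```

Emit:
{"api": "step_arm", "payload": {"steps": [0, 0, 1, 0, 0, 0, 0, 0, 0, 0]}}

```text
time_s: 8.78
tool_pos: [0.5738, -0.0135, 0.3161]
tool_rot: [-179.7, -0.3, 109.8]
force: [-9.0, 4.4, 4.2]
grip_width: 0.0008
grasp_force: 4.9
```

Emit:
{"api": "step_arm", "payload": {"steps": [0, 0, 1, 0, 0, 0, 0, 0, 0, 0]}}

```text
time_s: 9.02
tool_pos: [0.5743, -0.0134, 0.316]
tool_rot: [-179.6, -0.3, 109.7]
force: [-12.6, 4.0, 5.4]
grip_width: 0.0008
grasp_force: 6.1
```

Emit:
{"api": "step_arm", "payload": {"steps": [0, 0, 1, 0, 0, 0, 0, 0, 0, 0]}}

```text
time_s: 9.28
tool_pos: [0.5747, -0.0133, 0.316]
tool_rot: [-179.5, -0.3, 109.7]
force: [-15.5, 3.3, 6.3]
grip_width: 0.001
grasp_force: 7.4
```

The lever is firm now. One more mm for margin, then hold.

Emit:
{"api": "step_arm", "payload": {"steps": [0, 0, 1, 0, 0, 0, 0, 0, 0, 0, 0, 0, 0, 0, 0, 0, 0, 0, 0, 0, 0, 0, 0, 0, 0, 0, 0, 0, 0, 0]}}

```text
time_s: 10.02
tool_pos: [0.5752, -0.0132, 0.316]
tool_rot: [-179.4, -0.4, 109.7]
force: [-17.4, 2.8, 7.8]
grip_width: 0.0002
grasp_force: 8.6
```

Run:
```python
from h import *
import cv2
c=env.read_camera("side");b=c["image"][95:255,255:415,::-1]
cv2.imwrite("pics/f.png",cv2.resize(b,(600,600),interpolation=cv2.INTER_CUBIC))
o=env.get_obs();print(o["force"],o["grasp_force"],o["tool_pos"])
```

```text
[-17.05412666   4.38964054   8.31039456] 8.565485840808833 [ 0.57516473 -0.01320517  0.31599541]
```

View pics/f.png

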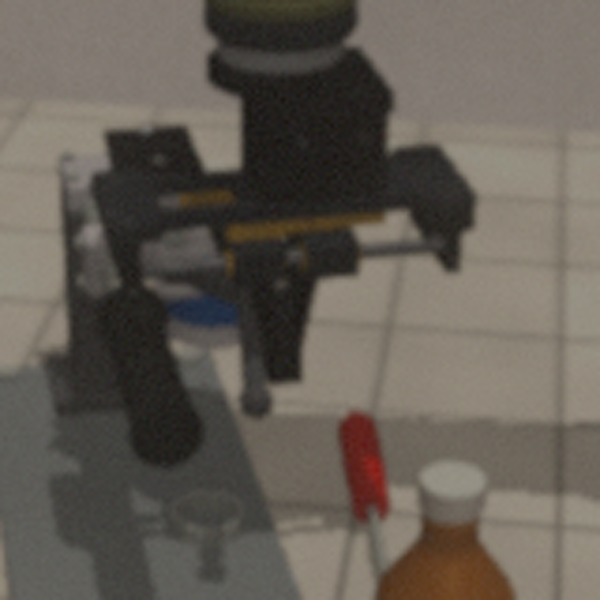

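The ball is at about (323,202) full image, roughly 0.31 rad. The lever is firm, clear of the grip, and has been held for over 0.5 s. Now I'll retract fully.

Emit:
{"api": "step_arm", "payload": {"steps": [0, 0, -6, 0, 0, 0, 0, -8, 0, 0, 0, 0, -10, 0, 0, 0, 0, -10, 0, 0, 0, 0, -10, 0, 0, 0, 0, -10, 0, 0, 0, 0, -6, 0, 0, 0, 0, 0, 0, 0, 0, 0, 0, 0, 0, 0, 0, 0, 0, 0, 0, 0, 0, 0, 0]}}

```text
time_s: 11.45
tool_pos: [0.5216, -0.0345, 0.3167]
tool_rot: [-180.0, 0.0, 109.7]
force: [-1.5, 0.6, -0.3]
grip_width: 0.0003
grasp_force: 0.0
```

Run:
```python
from h import *
import cv2
c=env.read_camera("side");b=c["image"][95:255,255:415,::-1]
cv2.imwrite("pics/g.png",cv2.resize(b,(600,600),interpolation=cv2.INTER_CUBIC))
```

```text
(no output)
```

View pics/g.png

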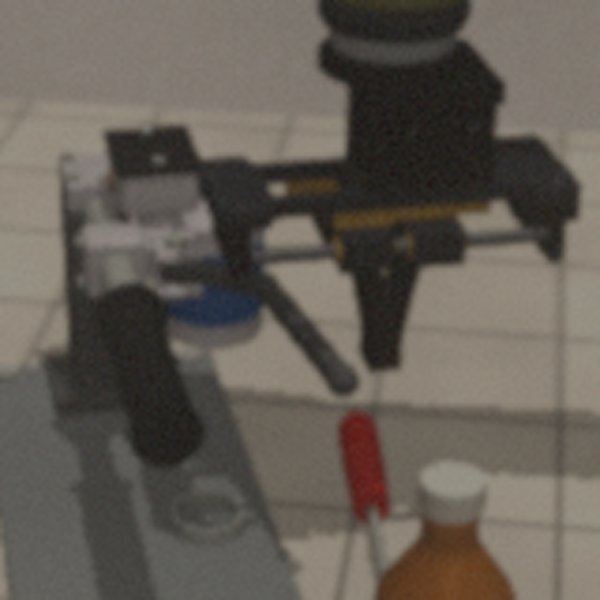

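The lever is back out, with the ball at (346.7,195.8), and the fingers are clear of it. A quick precise check against the first image:

Run:
```python
from h import *
import cv2
a=cv2.imread("pics/side0.png");b=env.read_camera("side")["image"][:,:,::-1].copy()
t=a[182:204,330:356]
r=cv2.matchTemplate(b[172:214,320:366],t,cv2.TM_CCOEFF_NORMED);print(cv2.minMaxLoc(r))
```

```text
(-0.6334219574928284, 0.8705400228500366, (12, 0), (5, 4))
```

Run:
```python
from h import *
import cv2
a=cv2.imread("pics/side0.png",0);b=cv2.cvtColor(env.read_camera("side")["image"],cv2.COLOR_RGB2GRAY)
for im in(a,b):
    m=(im[180:203,328:356]<75).astype('uint8')
    n,l,s,c=cv2.connectedComponentsWithStats(m)
    for i in range(1,n):
        if s[i,4]<20: continue
        v,u=np.nonzero(l==i); k=v>v.max()-8
        print(s[i],"tip centroid",u[k].mean()+328,v[k].mean()+180,"bottom",v.max()+180)
```

```text
[  1   0  21  20 152] tip centroid 344.78333333333336 195.25 bottom 199
[  1   0  21  21 155] tip centroid 345.1509433962264 195.83018867924528 bottom 200
[23  0  5 14 58] tip centroid 353.4193548387097 188.90322580645162 bottom 193
```

The lever is at rest, with the tip within 0.6 px of the start. Second push, the same way.

Emit:
{"api": "step_arm", "payload": {"steps": [0, 0, 6, 0, 0, 0, 0, 5, 0, 0, 0, 0, 4, 0, 0, 0, 0, 5, 0, 0, 0, 0, 6, 0, 0, 0, 0, 6, 0, 0, 0, 0, 6, 0, 0, 0, 0, 6, 0, 0, 0, 0, 5, 0, 0, 0, 0, 4, 0, 0, 0, 0, 2, 0, 0, 0, 0, 0, 0, 0]}}

```text
time_s: 13.1
tool_pos: [0.5722, -0.0143, 0.316]
tool_rot: [-179.8, -0.2, 109.8]
force: [-7.6, 4.5, 3.1]
grip_width: 0.0004
grasp_force: 3.9
```

Emit:
{"api": "step_arm", "payload": {"steps": [0, 0, 2, 0, 0, 0, 0, 1, 0, 0, 0, 0, 1, 0, 0, 0, 0, 1, 0, 0, 0, 0, 0, 0, 0, 0, 0, 0, 0, 0]}}

```text
time_s: 13.85
tool_pos: [0.5751, -0.0132, 0.3159]
tool_rot: [-179.4, -0.4, 109.7]
force: [-16.1, 2.2, 8.1]
grip_width: 0.0003
grasp_force: 8.2
```

Same firm state as the first push. I'll let it settle, then hand in.

Emit:
{"api": "step_arm", "payload": {"steps": [0, 0, 0, 0, 0, 0, 0, 0, 0, 0, 0, 0, 0, 0, 0, 0, 0, 0, 0, 0]}}

```text
time_s: 14.35
tool_pos: [0.5751, -0.0132, 0.3159]
tool_rot: [-179.4, -0.4, 109.7]
force: [-16.4, 3.7, 8.4]
grip_width: 0.0004
grasp_force: 8.1
```

```bash
python3 -c "
from cell import env
o=env.get_obs();print(o['force'],o['grasp_force'],o['tool_pos']);print(env.sign_off())"
```

```text
[-16.41104144   3.69038909   8.36332138] 8.142003717657644 [ 0.57511416 -0.0132136   0.31586464]
the job is handed in; nothing more can be done
None
```

I pushed the lever in firm, let it spring right back out, pushed it in firm again and handed in at 14.4 s still holding it (about 8 N at the finger pad, about 17 N sideways at the wrist); the hand-in gave no verdict.

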